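# Hang the notched spreader over the drip pan

### The arm

A 6-joint arm with a two-finger parallel gripper is mounted at the origin on the work surface. World frame = base frame: x ahead of the robot, y to its left, z up, the work surface at z = 0. Lengths are in m, angles in rad, forces in N, time in s.
With the tool pointing down it reaches from about 0.375 to 0.975 m from the base axis. Payload 3.8 kg.
Tool frame: the origin (TCP) lies midway between the tips of the shut fingers; the grasp point (between the pads) lies 19 mm behind it; z points along the fingers, y is the line along which they close (so a half turn about z gives the same grasp; the last joint's range is limited). The gripper opens to 88 mm and grips with 3 to 60 N. Pads are 18 mm wide; open, the fingers measure 123 mm over their backs; the gripper's body (75 mm by 187 mm) begins 45 mm behind the grasp point.
Start: joints at [1.302, 0.264, 1.604, -0, 1.274, -0.037], TCP at [0.155, 0.657, 0.239] pointing down, gripper open.
Joint ranges: [-2.63, 2.63], [-0.94, 2.18], [0.31, 2.57], [-1.31, 4.45], [0, 2.66], [-2.55, 2.55]. Speed limits (rad/s): [2.57, 2.57, 3.14, 3.14, 3.14, 3.14].

### API

Orientations are given as a rotation vector (axis times angle).
In Python, from cell import manip, inverse_kinematics, cams, order gives the robot as it stands. Calls block until the motion is done:
- manip.move_pose(position, orientation): joint-space move of the TCP to a pose.
- manip.move_linear(position, rate=0.15, rot=None): straight line of the TCP; rot=None keeps the orientation; rate is the mean speed in m/s.
- manip.set_joints(angles): joint-space move.
- manip.set_gripper(opening, force=None): finger opening in m; force is the grip in N (None keeps the last); returns when the fingers have stopped.
- manip.dwell(seconds).
- inverse_kinematics(position, orientation): joint angles nearest the present ones, or None.
- manip.state(): the state.
- cams.capture(name): name is "side" or "top" or "wrist"; returns a dict with "image" (420x560x3 uint8, blue, green, red), "z_map" (420x560 float32, m along the optical axis (not along the pixel's ray), 0 where there is no reading), "intrinsics" (3x3 intrinsics, pixels), "position" and "orientation" of the camera in the world; the wrist camera has in their place "T_tool_cam" (4x4, takes a point from camera to tool coordinates, whose origin is the TCP and whose axes are the flange's). Camera axes: x right, y down, z forward; pixel columns grow to the right and rows downward; lengths in m; the calibration is good to about 2 mm. A picture is of the moment at which its call begins: read the wrist's pose just before it.
A pose or a line that the arm cannot do raises manip.IKError and nothing moves.
- order.close_job(): hands the job in; it is judged then, once.
The state is a dict: "clock": time; "joint_pos": joint angles; "joint_velocities": joint speeds; "tau": joint torques, N m; "tool_pos": TCP position; "tcp_rot": TCP orientation; "contact_force": force on the tool from outside, world axes, zero at the start; "moment": the same for the moment, N m; "gripper_width": finger opening in m; "grasp_force": force on a finger pad.
Only numpy, scipy, OpenCV 4.12 (cv2) and the standard library are available. Lean on these libraries where they do the work, as an engineer would, in place of code of your own. Each camera call takes 0.05 s, during which the arm holds its last target. There are 200 camera calls.

### The job

Turn the swivel hook under the drying frame until it points out over the middle of the round drip pan, and only after that bring the notched spreader from its slotted holder and hang it by its hole on the hook, so that it hangs still and upright above the pan with the hook still facing the pan. Do not knock over or shove the squeeze bottle, the cup or the jar.

Things in the scene. Friction and masses are not known exactly. Their poses are not given: they have to be found in the camera images.
- frame: Fixed drying frame: two 20 mm posts at y = -210 and +210 mm (feet 160 x 50 x 12 mm) carry a wooden batten along y, 50 mm wide in x, 390 to 408 mm above the table. Origin on the table under the batten's middle; -x looks roughly to the robot. The batten is right above the hook: a gripper pointing straight down does not fit, so reach in from the robot's side, tilted 30 to 40 degrees.
- hook (a joint): Angle (rad) of the dark steel hook that swivels about a vertical axis under the batten's middle, limits -2.4 to 2.4. 0: arm along the frame's -x; grows anticlockwise from above (+1.57: arm to the frame's -y). Starts roughly to the robot. Stiff (0.08 N m, about 1.8 N at mid-arm), no spring, stays where left; can be pushed round with shut fingers.
- hook_pivot (a point): Point on the hook's swivel axis at the centre line of its level arm, 280 mm above the table. The shank runs straight up from it to the batten; the round arm (8 mm thick) runs 70 mm from it along this point's -x axis (the axes turn with the hook).
- hook_tip (a point): Outer end of the hook's arm, on its centre line, 70 mm from the pivot. From here an 8 mm upturned end rises; its rounded top is 19 mm above this point.
- pan: Round empty dark steel drip pan, 132 mm across the rim, 28 mm high, fixed on the table under the frame, to the left or the right of the hook, its centre about 90 mm from the swivel axis. Origin at the centre of its underside.
- canvas_tray: Rectangular grey tray 150 x 130 x 20 mm with a small painted canvas in it, fixed under the frame on the other side of the hook from the pan. Origin at the centre of its underside.
- rack: Fixed dark wooden holder, about 130 x 70 mm, at most 94 mm tall, with one slot 11 mm wide, 72 mm long and 32 mm deep along its x axis. The slot leans 30 degrees: its open side faces up and to the holder's +x, roughly away from the robot. Origin on the table, 42 mm below the middle of the slot's floor.
- spreader: Loose wooden spreader: 70 mm wide (x), 8 mm thick (y), 160 mm tall (z, its up axis), 50 to 100 g. Lowest 15 mm: five teeth; a 38 mm round hole through it along y near the top. Both faces alike. Stands on its teeth in the slot, z leaning 30 degrees from vertical towards the holder's +x. Origin mid lower edge. Grip its faces below the hole, e.g. at x = -20, z = 68 mm.
- spreader_hole (a point): Centre of the spreader's hole, 130 mm above its lower edge, 30 mm below its top edge. When it hangs on the hook this point is 15 mm below the arm's centre line.
- squeeze_bottle: Bystander: squeeze bottle, 50 mm across, 150 mm tall, loose. Origin at the centre of its underside.
- cup: Bystander: white plastic cup, 72 mm across the rim, 95 mm tall, loose. Origin at the centre of its underside.
- jar: Bystander: small glass jar with a black lid, 64 mm across, 70 mm tall, loose. Origin at the centre of its underside.
Things that resemble listed ones, but are neither listed nor needed, are in the scene too. Of the things shaped like the spreader, the wooden one is meant. What is shaped like the pan but yellow is not meant.

How it is judged:
On the way:
1. the hook has been turned to point over the middle of the drip pan while the spreader is not yet on it (horizontal distance between hook_tip and pan below 0.037 m and distance between spreader_hole and hook_pivot above 0.12 m), for 0.2 s.
At the end, for the whole second after the job is handed in: Hook tip within 37 mm of the pan's centre seen from above; spreader hanging by its hole on the arm (hole centre between pivot and tip, within 12 mm sideways, 9 to 21 mm below the arm's centre line), within 0.25 rad of upright, at rest (under 0.04 m/s, 0.5 rad/s) (horizontal distance between hook_tip and pan below 0.037 m and x of spreader_hole in the frame of hook_pivot between -0.069 and -0.005 m and y of spreader_hole in the frame of hook_pivot between -0.012 and 0.012 m and z of spreader_hole in the frame of hook_pivot between -0.021 and -0.009 m and angle between spreader's own z axis and vertical below 0.25 rad and linear speed of spreader below 0.04 m/s and angular speed of spreader below 0.5 rad/s); the robot touches nothing.
It fails at once if the squeeze bottle was shoved or knocked over (distance of squeeze_bottle from where it was at the start of the episode above 0.03 m or angle between squeeze_bottle's own z axis and vertical above 0.5 rad).
It fails at once if the cup was shoved or knocked over (distance of cup from where it was at the start of the episode above 0.03 m or angle between cup's own z axis and vertical above 0.5 rad).
It fails at once if the jar was shoved or knocked over (distance of jar from where it was at the start of the episode above 0.03 m or angle between jar's own z axis and vertical above 0.5 rad).
It also fails if it takes over 72 s, if anything falls off the work surface, if the arm or the gripper's body presses on something with over 40 N, if the wrist force passes 120 N, or if a joint passes its speed limit or range.

## Working session

There is one attempt and no reset: what is moved stays moved. The work goes in short steps, each a Python script; the robot and the scene stay as the last script left them, time stands still between calls to the robot, and variables do not carry over. Pictures are saved under pics/ and viewed, at most 10 in all, crops included, and the job is handed in when it is done.

```bash
ls; mkdir -p pics
python3 - <<'E'
from cell import manip,cams
import cv2,numpy as np,pickle
d={}
for n in("side","top"):
    c=cams.capture(n);d[n]=c;cv2.imwrite(f"pics/{n}0.png",c["image"])
    print(n,c["position"],c["orientation"],c["intrinsics"].tolist() if hasattr(c["intrinsics"],'tolist') else c["intrinsics"])
pickle.dump(d,open("d0.pkl","wb"))
s=manip.state();print(s["clock"],s["tool_pos"],s["tcp_rot"])
E
```

```text
pics
side [ 0.00745909 -0.80537608  0.95295822] [-2.21277896  0.70994836 -0.29032604] [[511.5227801236851, 0.0, 277.73207815857046], [0.0, 511.5227801236851, 215.882524355488], [0.0, 0.0, 1.0]]
top [ 0.38209679 -0.11919087  1.52809904] [-2.20283974  2.14907094 -0.05885634] [[488.09360731928916, 0.0, 278.1291192134649], [0.0, 488.09360731928916, 213.82141390247543], [0.0, 0.0, 1.0]]
0.1 [0.15488911 0.65634441 0.23754378] [-3.63259435e-01 -3.12019079e+00  3.03272551e-03]
```

View pics/top0.png

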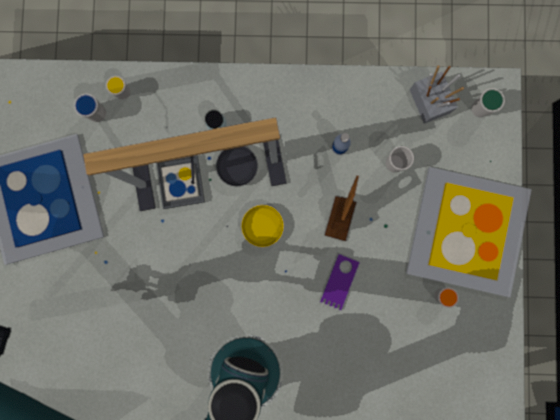

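View pics/side0.png

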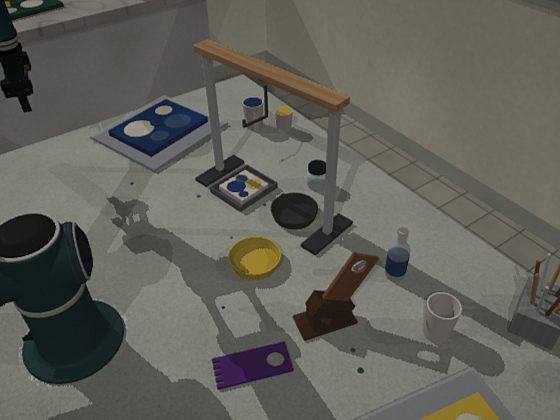

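The top view shows two spreader shapes and two pans. The spreader candidates are the brown wooden one in the holder (342,205) and the purple one lying flat (340,282). I want the wooden one. The pan candidates are the dark one (238,165) and the yellow one (262,225), and I want the dark one, to the right of the hook. The canvas tray is at (181,183), the jar at (214,118), the bottle at (341,143) and the cup at (400,158). In the side view the hook is at (255,115) and the spreader's hole at (358,265).

```bash
cat > h.py <<'E'
import numpy as np,cv2
from scipy.spatial.transform import Rotation as R
def rays(c,uv):
    uv=np.atleast_2d(uv).astype(float);K=c["intrinsics"];p=np.c_[(uv[:,0]-K[0,2])/K[0,0],(uv[:,1]-K[1,2])/K[1,1],np.ones(len(uv))]
    o=np.asarray(c["orientation"]);Rm=o if o.shape==(3,3) else R.from_rotvec(o).as_matrix()
    return np.asarray(c["position"]),p@Rm.T
def cloud(c):
    h,w=c["z_map"].shape;v,u=np.mgrid[:h,:w];P,d=rays(c,np.c_[u.ravel(),v.ravel()])
    X=(P+d*c["z_map"].reshape(-1,1)).reshape(h,w,3);X[c["z_map"]==0]=np.nan;return X
def onz(c,uv,z):
    P,d=rays(c,uv);return P+d*((z-P[2])/d[:,2])[:,None]
E
python3 - <<'E'
import pickle;from h import *
d=pickle.load(open("d0.pkl","rb"));t,s=d["top"],d["side"];Xt,Xs=cloud(t),cloud(s)
np.set_printoptions(precision=4,suppress=True)
# batten
m=(Xt[...,2]>.38)&(Xt[...,2]<.43);m[:,300:]=0
r=cv2.minAreaRect(Xt[m][:,:2].astype(np.float32));print("batten",r,np.median(Xt[m][:,2]),m.sum());print(cv2.boxPoints(r))
# pan rim in top: dark, around 238,165
for n,c,X,b in(("top",t,Xt,(205,265,140,195)),("side",s,Xs,(262,325,185,235))):
    hsv=cv2.cvtColor(c["image"],cv2.COLOR_BGR2HSV);k=np.zeros(hsv.shape[:2],bool);k[b[2]:b[3],b[0]:b[1]]=1
    mm=(k&(hsv[...,2]<62)).astype(np.uint8);cs,_=cv2.findContours(mm,cv2.RETR_EXTERNAL,cv2.CHAIN_APPROX_NONE)
    q=max(cs,key=cv2.contourArea);P=onz(c,q[:,0],.028);print(n,"pan",cv2.minEnclosingCircle(P[:,:2].astype(np.float32)),cv2.boundingRect(q))
    zz=X[k&(X[...,2]>.02)&(X[...,2]<.04)];print(len(zz),zz.mean(0) if len(zz) else'')
# spreader/rack: z bands
for n,X,b in(("top",Xt,(315,370,165,250)),("side",Xs,(285,385,245,345))):
    Y=X[b[2]:b[3],b[0]:b[1]].reshape(-1,3);Y=Y[~np.isnan(Y[:,0])]
    for lo,hi in((.01,.1),(.105,.2)):
        y=Y[(Y[:,2]>lo)&(Y[:,2]<hi)];r=cv2.minAreaRect(y[:,:2].astype(np.float32));l=cv2.fitLine(y[:,:2].astype(np.float32),cv2.DIST_HUBER,0,.01,.01).ravel()
        print(n,lo,len(y),y.mean(0),y[:,2].max(),r,"line",l)
# bystanders heights
for n,b in(("jar",(200,230,105,132)),("bottle",(330,355,130,157)),("cup",(385,416,143,175))):
    Y=Xt[b[2]:b[3],b[0]:b[1]].reshape(-1,3);Y=Y[Y[:,2]>.03];print(n,np.median(Y,0),Y[:,2].max())
# hook in side: points between z .25 and .37 under batten
Y=Xs[75:135,225:290];hm=(Y[...,2]>.26)&(Y[...,2]<.385)
for z0 in(.26,.27,.276,.284,.29,.3,.33,.36):
    y=Y[(Y[...,2]>z0)&(Y[...,2]<z0+.01)];y=y[(y[:,1]<.35)];print(z0,len(y),y.mean(0) if len(y) else '')
a=cv2.resize(s["image"][40:210,180:340],None,fx=3.5,fy=3.5,interpolation=2);b=cv2.resize(s["image"][235:355,285:400],None,fx=3.5,fy=3.5,interpolation=2)
H=max(a.shape[0],b.shape[0]);im=np.zeros((H,800,3),np.uint8);a=a[:, :395];im[:a.shape[0],:a.shape[1]]=a;im[:b.shape[0],400:400+b.shape[1]]=b[:,:400];cv2.imwrite("pics/crop.png",im)
E
```

```text
batten ((0.617637038230896, 0.13223876059055328), (0.05176065117120743, 0.4601133465766907), 12.148138046264648) 0.40833330341123486 4393
[[ 0.5439  0.3517]
 [ 0.6407 -0.0981]
 [ 0.6914 -0.0872]
 [ 0.5945  0.3626]]
top pan ((0.6377509236335754, 0.04310739040374756), 0.06400727480649948) (216, 147, 41, 39)
181 [0.6384 0.0442 0.0269]
side pan ((0.6286119818687439, 0.034879814833402634), 0.07484167814254761) (271, 193, 47, 37)
346 [0.6416 0.0521 0.0256]
top 0.01 585 [ 0.4835 -0.2822  0.0554] 0.09965457735789207 ((0.48822030425071716, -0.30398404598236084), (0.11189975589513779, 0.1862034946680069), 79.76985168457031) line [ 0.9972 -0.0754  0.4952 -0.2794]
top 0.105 192 [ 0.5404 -0.2984  0.1568] 0.19952475816971926 ((0.540210485458374, -0.29947444796562195), (0.008531691506505013, 0.11345091462135315), 75.23921966552734) line [ 0.9709 -0.2395  0.5499 -0.3001]
side 0.01 1605 [ 0.4874 -0.2829  0.0573] 0.09991867380446773 ((0.5175614953041077, -0.1969008445739746), (0.2655869126319885, 0.14387741684913635), 71.52847290039062) line [ 0.9884 -0.1518  0.4802 -0.296 ]
side 0.105 892 [ 0.5368 -0.3     0.1456] 0.19930713749541407 ((0.5383245944976807, -0.29810234904289246), (0.013354283757507801, 0.11400416493415833), 75.96626281738281) line [ 0.9671 -0.2545  0.5351 -0.3003]
jar [0.7647 0.1016 0.0707] 0.41370829930010733
bottle [ 0.6979 -0.2732  0.1015] 0.1578528575916216
cup [ 0.6672 -0.4614  0.0765] 0.10493452572009065
0.26 0 
0.27 15 [0.5826 0.1288 0.2788]
0.276 83 [0.5807 0.1285 0.2823]
0.284 47 [0.5762 0.1283 0.2874]
0.29 25 [0.5736 0.1283 0.2942]
0.3 14 [0.615  0.1308 0.306 ]
0.33 12 [0.6139 0.1311 0.3355]
0.36 10 [0.6146 0.1294 0.3668]
```

View pics/crop.png

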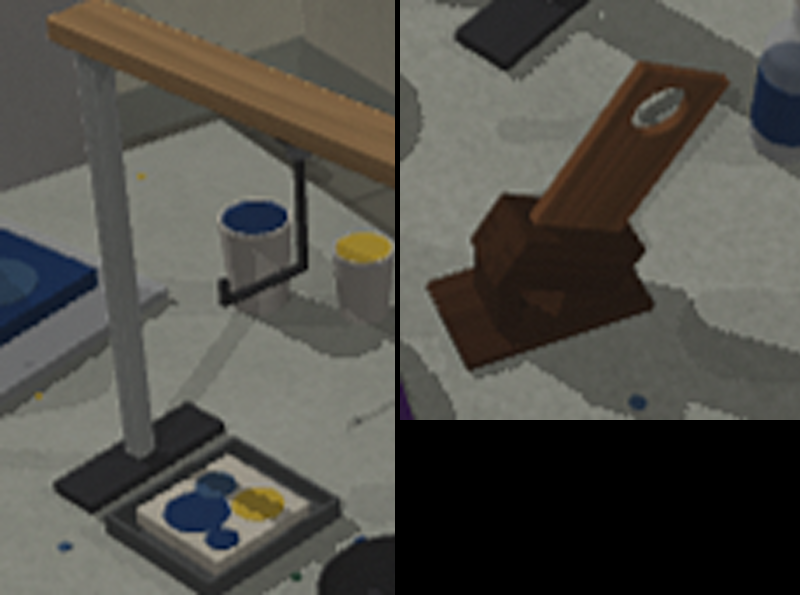

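The crop confirms both: the wooden spreader with its hole stands in the dark holder, and the hook's arm points at the robot. Pivot is about (0.617,0.132), and the pan is at (0.638,0.043), 91 mm away as specified. The hook must turn about 100° anticlockwise, so I push from its left side.

```bash
cat >> h.py <<'E'
PIV=np.array([.6172,.1318,.28]);PAN=np.array([.638,.0435]);YAW=np.radians(12.15)
def tool(yaw,T):  # pointing ahead along yaw, T from straight down, fingers close horizontally
    z=np.array([np.sin(T)*np.cos(yaw),np.sin(T)*np.sin(yaw),-np.cos(T)]);y=np.array([-np.sin(yaw),np.cos(yaw),0])
    return R.from_matrix(np.c_[np.cross(y,z),y,z]).as_rotvec()
def F(x,y,z): # frame -> world, z relative to the arm centre line
    c,s=np.cos(YAW),np.sin(YAW);return PIV+np.array([c*x-s*y,s*x+c*y,z])
def path(th,r=.044,gap=0):
    h=.004+.0175*abs(np.cos(th))+.0127*abs(np.sin(th))+gap
    d=np.array([-np.cos(th),-np.sin(th)]);m=np.array([np.sin(th),-np.cos(th)]);c=r*d-h*m
    return F(c[0]+.013,c[1],-.013)
E
cat > push.py <<'E'
from cell import manip,inverse_kinematics as ik,cams;from h import *
o=tool(YAW,np.radians(45));pre=F(-.2,.055,-.013);a=path(np.radians(-9),gap=.015)
way=[path(t) for t in np.radians(np.arange(-9,90,9.))]
tp=[(np.array([.1,.42,.3]),manip.state()["tcp_rot"]),(pre,o),(a,o)]+[(w,o) for w in way]
print([None if ik(p,q) is None else np.round(ik(p,q),2).tolist() for p,q in tp[:4]+tp[-1:]])
if any(ik(p,q) is None for p,q in tp): raise SystemExit("ik")
manip.set_gripper(0);manip.move_pose(*tp[0]);manip.move_pose(*tp[1])
print(manip.state()["tool_pos"],pre)
manip.move_linear(a,.15)
for w in way:
    manip.move_linear(w,.1);f=manip.state()["contact_force"];print(np.round(f,1),end=' ')
b=manip.state()["tool_pos"];manip.move_linear(F(-.2,-.05,-.02),.2)
s=manip.state();print(s["clock"])
for n in("side","top"):
    c=cams.capture(n);cv2.imwrite(f"pics/{n}1.png",c["image"])
    if n=="side":
        X=cloud(c);k=(X[...,2]>.272)&(X[...,2]<.289)&(np.hypot(X[...,0]-PIV[0],X[...,1]-PIV[1])<.085);y=X[k]
        e=y[:,:2]-PIV[:2];r=np.hypot(*e.T);g=e[r>.03];print(len(g),g.mean(0),np.degrees(np.arctan2(*g.mean(0)[::-1])),r.max())
        cv2.imwrite("pics/hook1.png",cv2.resize(c["image"][60:240,160:360],None,fx=3,fy=3,interpolation=2))
E
python3 push.py
```

```text
[[1.28, -0.24, 2.01, -0.0, 1.38, -0.06], [0.36, -0.78, 2.54, -0.19, 0.61, -1.31], [0.26, -0.29, 2.29, -0.1, 0.36, -1.44], [0.22, -0.3, 2.29, -0.02, 0.36, -1.54], [0.04, -0.27, 2.27, 0.34, 0.38, -2.01]]
[0.41042657 0.14399958 0.26749049] [0.41010407 0.14347364 0.267     ]
[0.9 0.1 0. ] [-0.  -0.6 -0.1] [-0.4  0.6  1.3] [-0.1  2.5  1.4] [-0.4  2.3  0.4] [-0.6  1.5 -0.7] [-0.6  0.8 -3.2] [-1.3  0.8 -3. ] [-0.7  1.1 -2.7] [-0.5 -0.7 -3.9] [-0.9 -0.2 -4. ] 9.1083
44 [ 0.00351508 -0.05225568] -86.15168817394077 0.07495142321716672
```

The hook now points at 274° in the world and the pan lies at 283°, so the tip is about 24 mm from the pan's centre. I'll nudge it a few degrees further for margin, then measure the spreader's hole and grasp.

```bash
cat > grasp.py <<'E'
from cell import manip,inverse_kinematics as ik,cams;from h import *;import pickle
np.set_printoptions(precision=4,suppress=True)
s=pickle.load(open("d0.pkl","rb"))["side"];g=s["image"].astype(int);X=cloud(s)
# hole: pixels whose depth lies well behind the spreader's plane, enclosed by it
ps=np.radians(-14.3);u=np.array([np.cos(ps),np.sin(ps),0]);n=np.array([-u[1],u[0],0]);P0=np.array([.5368,-.3000,.145])
on=(np.abs((X-P0)@n)<.012)&(X[...,2]>.1)&(X[...,2]<.2);k=np.zeros(on.shape,np.uint8);k[245:330,325:390]=on[245:330,325:390]
cs,hi=cv2.findContours(k,cv2.RETR_CCOMP,cv2.CHAIN_APPROX_NONE)
hs=[c for c,q in zip(cs,hi[0]) if q[3]>=0 and len(c)>8];c=max(hs,key=cv2.contourArea)
O,d=rays(s,c[:,0]);Q=O+d*(((P0-O)@n)/(d@n))[:,None];q2=np.c_[(Q-P0)@u,Q[:,2]].astype(np.float32)
(ce,rad)=cv2.minEnclosingCircle(q2);H=P0+u*ce[0];H[2]=ce[1];print("hole",H,"r",rad,cv2.boundingRect(c))
top=X[(k>0)];tt=(top-P0)@u;print("extent u",tt.max()-ce[0],"zmax",top[:,2].max(),"plane off",np.median((top-P0)@n))
c30,s30=np.cos(np.pi/6),.5;xs=u*c30+[0,0,-s30];zs=u*s30+[0,0,c30]
T=np.radians(10);o=tool(ps,T);zt=R.from_rotvec(o).as_matrix()[:,2]
G=H-.020*xs-.062*zs;tcp=G+.019*zt;pre=tcp-.10*zt;print("grasp",G,"tcp",tcp)
np.savez("g.npz",H=H,u=u,xs=xs,zs=zs,n=n)
E
cat > go1.py <<'E'
exec(open("grasp.py").read())
o1=tool(YAW,np.radians(45));r=np.radians
ws=[path(r(68),gap=.012),path(r(86)),path(r(97)),F(-.2,-.06,-.013)]
print([ik(w,o1) is not None for w in ws],ik(pre,o),ik(tcp,o))
if not(abs(H[2]-.155)<.012 and .015<rad<.024): raise SystemExit("check hole")
for w in ws: manip.move_linear(w,.15)
manip.set_gripper(.05);manip.move_pose(pre,o);print(manip.state()["clock"])
for n_ in("side","top","wrist"):
    st=manip.state();c=cams.capture(n_);cv2.imwrite(f"pics/{n_}2.png",c["image"])
    pickle.dump((st,c),open(f"{n_}2.pkl","wb"))
    if n_=="side":
        X=cloud(c);k=(X[...,2]>.272)&(X[...,2]<.289)&(np.hypot(X[...,0]-PIV[0],X[...,1]-PIV[1])<.085);e=X[k][:,:2]-PIV[:2];g=e[np.hypot(*e.T)>.03];print(len(g),"hook deg",np.degrees(np.arctan2(*g.mean(0)[::-1])))
E
python3 go1.py
```

```text
hole [ 0.5474 -0.3027  0.1596] r 0.01924208365380764 (350, 259, 17, 13)
extent u 0.047102429385887566 zmax 0.19930713749541407 plane off -0.0006778175398256714
grasp [ 0.5006 -0.2908  0.1159] tcp [ 0.5038 -0.2916  0.0972]
[True, True, True, True] [-0.6145 -0.0152  2.0075  0.0743  0.9872 -1.9716] [-0.6027  0.1234  2.0619  0.0843  0.7941 -1.9781]
14.65
20 hook deg -70.78016360884797
```

View pics/wrist2.png

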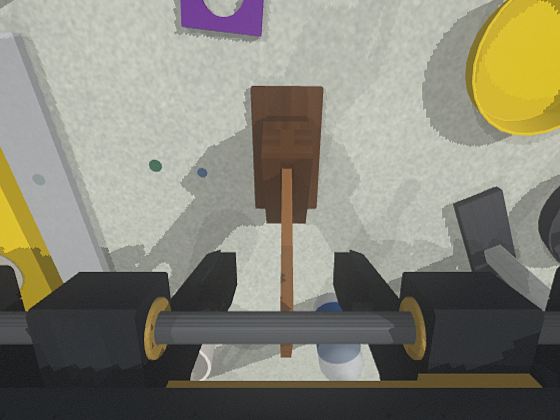

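```bash
cat >> h.py <<'E'
def wcam(st,c):
    T=np.eye(4);T[:3,:3]=R.from_rotvec(st["tcp_rot"]).as_matrix();T[:3,3]=st["tool_pos"];M=T@np.array(c["T_tool_cam"]);c=dict(c);c["position"]=M[:3,3];c["orientation"]=M[:3,:3];return c
E
python3 - <<'E'
import pickle;from h import *
np.set_printoptions(precision=4,suppress=True)
st,c=pickle.load(open("wrist2.pkl","rb"));X=cloud(wcam(st,c));g=np.load("g.npz");H,u,n=g["H"],g["u"],g["n"]
a=(X-H)@u;b=(X-H)@n
for zl in np.arange(.09,.21,.015):
    k=(X[...,2]>zl)&(X[...,2]<zl+.015)&(abs(b)<.02)&(a>-.12)&(a<.08)
    if k.sum()>20: print(round(zl,3),k.sum(),"u",np.percentile(a[k],[2,50,98]),"n",np.percentile(b[k],[5,50,95]))
E
```

```text
0.09 758 u [-0.0948 -0.0891 -0.0701] n [-0.0151  0.002   0.0175]
0.105 194 u [-0.0693 -0.0649 -0.0605] n [-0.0013  0.002   0.0058]
0.12 217 u [-0.061  -0.0564 -0.0524] n [-0.0017  0.002   0.0055]
0.135 263 u [-0.0524 -0.0476 -0.0432] n [-0.0015  0.0019  0.006 ]
0.15 300 u [-0.0436 -0.0389  0.0425] n [-0.0014  0.0019  0.0058]
0.165 414 u [-0.0347 -0.0293  0.0384] n [-0.0017  0.0018  0.0056]
0.18 169 u [-0.0265 -0.0244  0.0141] n [-0.0019  0.0018  0.0054]
```

The wrist view shows the wooden spreader's edge at column 287, running down rows 170 to 355 midway between the open fingers (235 and 335). Its edge fits a hole height of 0.155 m, the nominal value, with a 2 mm sideways shift. I'll grasp it and pull it out along the slot.

```bash
cat > go2.py <<'E'
from cell import manip,inverse_kinematics as ik,cams;from h import *;import pickle
np.set_printoptions(precision=4,suppress=True)
g=np.load("g.npz");H=g["H"]+.002*g["n"];H[2]=.155;xs,zs,n,u=g["xs"],g["zs"],g["n"],g["u"]
ps=np.arctan2(u[1],u[0]);o=tool(ps,np.radians(10));Rm=R.from_rotvec(o).as_matrix();zt=Rm[:,2]
tcp=H-.020*xs-.062*zs+.019*zt
manip.move_linear(tcp-.05*zt,.2);manip.move_linear(tcp,.08)
manip.set_gripper(0,40);s=manip.state();print(s["gripper_width"],s["grasp_force"],s["contact_force"],s["tool_pos"]-tcp)
hl=Rm.T@(H-s["tool_pos"]);zl=Rm.T@zs;nl=Rm.T@n;np.savez("held.npz",h=hl,z=zl,n=nl)
manip.move_linear(tcp+.045*zs,.08);manip.move_linear(tcp+.045*zs+np.array([-.06,0,.12]),.2)
s=manip.state();print(s["clock"],s["gripper_width"],s["grasp_force"])
Rm=R.from_rotvec(s["tcp_rot"]).as_matrix();He=s["tool_pos"]+Rm@hl
c=cams.capture("side");cv2.imwrite("pics/side3.png",c["image"]);pickle.dump((s,c),open("side3.pkl","wb"))
Rc=R.from_rotvec(c["orientation"]).as_matrix();p=Rc.T@(He-c["position"]);K=c["intrinsics"];e=p@K.T/p[2];print("hole expected at",He,e[:2])
x,y=int(e[0]),int(e[1]);cr=c["image"][max(0,y-70):y+90,max(0,x-100):x+100].copy();cv2.imwrite("pics/side3c.png",cv2.resize(cr,None,fx=3,fy=3,interpolation=2));print(max(0,x-100),max(0,y-70))
E
python3 go2.py
```

```text
0.007339689537491726 39.99907205812633 [-0.0819  0.498   1.1413] [ 0.0001 -0.      0.0002]
18.2417 0.0075285084304425485 39.999167206697166
hole expected at [ 0.5092 -0.306   0.3125] [350.9209 218.7549]
250 148
```

View pics/side3c.png

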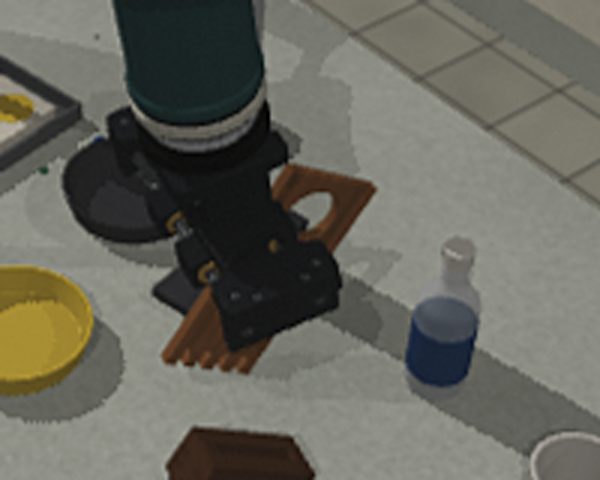

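The side crop shows the spreader gripped, with the hole at about (354,217) where (351,219) was predicted. The hole is partly hidden, so this agrees. Next I'll re-measure the hook direction and go to the pose just outside the hook's tip.

```bash
cat > go3.py <<'E'
from cell import manip,inverse_kinematics as ik,cams;from h import *;import pickle
np.set_printoptions(precision=4,suppress=True)
s,c=pickle.load(open("side3.pkl","rb"));X=cloud(c)
def hookpts(X):
    e=X-PIV;r=np.hypot(e[...,0],e[...,1]);k=(e[...,2]>-.008)&(e[...,2]<.022)&(r<.085)&(r>.015);return e[k]
e=hookpts(X);r=np.hypot(*e[:,:2].T);l=cv2.fitLine(e[:,:2].astype(np.float32),cv2.DIST_HUBER,0,.01,.01).ravel()
tip=e[(e[:,2]>.006)];print(len(e),"mean dir",np.degrees(np.arctan2(*e[r>.03][:,:2].mean(0)[::-1])),"line",np.degrees(np.arctan2(l[1],l[0])),l,"tip",len(tip),tip.mean(0),r.max())
a=np.radians(-73) if len(tip)<3 else np.arctan2(tip[:,1].mean(),tip[:,0].mean());print("use",np.degrees(a))
d=np.array([np.cos(a),np.sin(a),0]);yaw=a+np.pi/2
he=np.load("held.npz");o=tool(yaw,np.radians(40));Rm=R.from_rotvec(o).as_matrix();print("z",Rm@he["z"],"n",Rm@he["n"],d)
f=np.array([np.cos(yaw),np.sin(yaw),0])
def W(rho,dz,back=0): return PIV+rho*d+[0,0,dz]-back*f-Rm@he["h"]
np.savez("w.npz",d=d,o=o,f=f)
ws=[W(.097,.0075,.2),W(.097,.0075,.1),W(.097,.0075),W(.04,.0075),W(.04,-.0165)]
print([None if ik(w,o) is None else ik(w,o) for w in ws])
E
python3 go3.py
python3 - <<'E'
import cv2;i=cv2.imread("pics/side3.png");cv2.imwrite("pics/h3.png",cv2.resize(i[60:220,200:350],None,fx=3.7,fy=3.7,interpolation=2))
E
```

```text
Traceback (most recent call last):
  File "go3.py", line 6, in <module>
    e=hookpts(X);r=np.hypot(*e[:,:2].T);l=cv2.fitLine(e[:,:2].astype(np.float32),cv2.DIST_HUBER,0,.01,.01).ravel()
                                          ~~~~~~~~~~~^^^^^^^^^^^^^^^^^^^^^^^^^^^^^^^^^^^^^^^^^^^^^^^^^^^^^
cv2.error: OpenCV(4.12.0) /io/opencv/modules/imgproc/src/linefit.cpp:50: error: (-215:Assertion failed) count > 0 in function 'fitLine2D_wods'
```

View pics/h3.png

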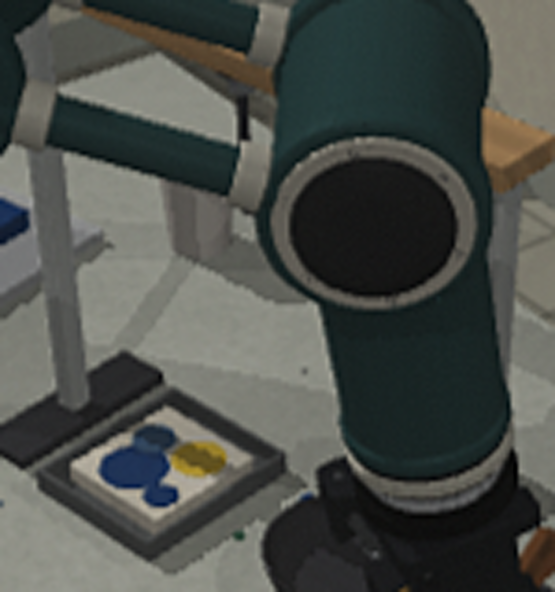

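The arm hides the hook in this side view. I'll go to the stand-off pose in front of the frame and look with the wrist camera.

```bash
cat > go3.py <<'E'
from cell import manip,inverse_kinematics as ik,cams;from h import *;import pickle
np.set_printoptions(precision=4,suppress=True)
he=np.load("held.npz")
def setup(deg):
    a=np.radians(deg);d=np.array([np.cos(a),np.sin(a),0]);yaw=a+np.pi/2;o=tool(yaw,np.radians(40));Rm=R.from_rotvec(o).as_matrix();f=np.array([np.cos(yaw),np.sin(yaw),0])
    return d,o,lambda rho,dz,back=0,side=0:PIV+rho*d+[0,0,dz]-(back-side)*f-Rm@he["h"]
E
python3 - <<'E'
from go3 import *
d,o,W=setup(-73);Rm=R.from_rotvec(o).as_matrix();print("z",Rm@he["z"],"n",Rm@he["n"],d)
ws=[W(.097,.0075,b) for b in(.18,.15,.1,0)]+[W(.04,.0075),W(.04,-.0165)]
print([None if ik(w,o) is None else ik(w,o) for w in ws])
b=.18 if ik(ws[0],o) is not None else .15
manip.move_pose(W(.097,.0075,b),o);print(manip.state()["clock"])
for n in("side","wrist"):
    st=manip.state();c=cams.capture(n);cv2.imwrite(f"pics/{n}4.png",c["image"]);pickle.dump((st,c),open(f"{n}4.pkl","wb"))
    X=cloud(wcam(st,c) if n=="wrist" else c);e=X-PIV;r=np.hypot(e[...,0],e[...,1])
    for lo,hi in((-.007,.006),(.008,.022),(.03,.08)):
        k=(e[...,2]>lo)&(e[...,2]<hi)&(r<.085);g=e[k]
        if len(g)>3: l=cv2.fitLine(g[:,:2].astype(np.float32),cv2.DIST_HUBER,0,.01,.01).ravel();print(n,lo,len(g),g.mean(0),r[k].max(),np.degrees(np.arctan2(l[1],l[0])),l[2:])
E
```

```text
z [0. 0. 1.] n [-0.2924  0.9563  0.    ] [ 0.2924 -0.9563  0.    ]
[None, None, None, array([-0.1213, -0.1135,  2.2169,  0.625 ,  0.4622, -2.4722]), array([ 0.0059, -0.1491,  2.2476,  0.4827,  0.4083, -2.2445]), array([ 0.0059, -0.1169,  2.27  ,  0.5492,  0.3609, -2.3162])]Traceback (most recent call last):
  File "<stdin>", line 6, in <module>
cell.IKError: the arm cannot take that pose within its joint ranges
```

Run:
```python
from go3 import *
for deg in(-73,-80,-90,-100):
    for T in(40,30,20):
        row=[]
        a=np.radians(deg);yaw=a+np.pi/2;o=tool(yaw,np.radians(T));Rm=R.from_rotvec(o).as_matrix();d0=setup(-73)[0];f=np.array([np.cos(np.radians(17)),np.sin(np.radians(17)),0])
        for b in(0,.03,.06,.09,.12,.15,.18):
            q=ik(PIV+.097*d0+[0,0,.0075]-b*f-Rm@he["h"],o);row.append("--" if q is None else f"{q[2]:.2f}/{q[4]:.2f}/{q[5]:.2f}")
        print(deg,T,row)
```

```text
-73 40 ['2.22/0.46/-2.47', '2.27/0.49/-2.51', '2.32/0.51/-2.54', '--', '--', '--', '--']
-73 30 ['2.12/0.64/-2.17', '2.17/0.66/-2.20', '2.22/0.68/-2.24', '2.27/0.70/-2.27', '2.31/0.73/-2.31', '2.36/0.77/-2.36', '2.40/0.81/-2.41']
-73 20 ['2.01/0.84/-2.01', '2.07/0.85/-2.04', '2.12/0.86/-2.07', '2.17/0.87/-2.10', '2.22/0.89/-2.13', '2.26/0.92/-2.17', '2.30/0.95/-2.22']
-80 40 ['2.23/0.38/-2.13', '2.28/0.40/-2.18', '2.33/0.43/-2.22', '2.38/0.46/-2.26', '2.43/0.50/-2.31', '2.47/0.55/-2.36', '2.51/0.61/-2.41']
-80 30 ['2.13/0.60/-1.92', '2.18/0.62/-1.95', '2.23/0.63/-1.98', '2.28/0.66/-2.02', '2.33/0.68/-2.07', '2.37/0.72/-2.11', '2.41/0.76/-2.16']
-80 20 ['2.02/0.82/-1.82', '2.07/0.83/-1.84', '2.13/0.84/-1.87', '2.18/0.85/-1.90', '2.23/0.87/-1.94', '2.27/0.90/-1.97', '2.31/0.93/-2.02']
-90 40 ['2.23/0.34/-1.48', '2.29/0.35/-1.54', '2.34/0.37/-1.59', '2.39/0.39/-1.66', '2.44/0.42/-1.72', '2.48/0.46/-1.79', '2.52/0.51/-1.87']
-90 30 ['2.13/0.59/-1.52', '2.19/0.59/-1.55', '2.24/0.61/-1.58', '2.29/0.62/-1.62', '2.33/0.65/-1.67', '2.38/0.68/-1.71', '2.42/0.72/-1.77']
-90 20 ['2.02/0.82/-1.53', '2.08/0.82/-1.56', '2.13/0.83/-1.58', '2.18/0.84/-1.61', '2.23/0.86/-1.64', '2.28/0.88/-1.67', '2.32/0.91/-1.71']
-100 40 ['2.22/0.41/-0.87', '2.27/0.41/-0.91', '2.32/0.42/-0.95', '2.38/0.43/-1.01', '2.43/0.45/-1.07', '2.47/0.48/-1.15', '2.52/0.51/-1.23']
-100 30 ['2.12/0.62/-1.13', '2.17/0.62/-1.16', '2.23/0.63/-1.18', '2.28/0.64/-1.21', '2.33/0.66/-1.25', '2.37/0.68/-1.30', '2.42/0.71/-1.35']
-100 20 ['2.01/0.83/-1.25', '2.07/0.83/-1.27', '2.12/0.84/-1.29', '2.17/0.85/-1.31', '2.22/0.86/-1.34', '2.27/0.88/-1.37', '2.32/0.90/-1.41']
```

The last joint limits the yaw. A 7 to 10° mismatch between the spreader's normal and the arm is harmless with a 38 mm hole, so I'll use a yaw for -80° and translate along the true arm direction.

Run:
```python
from go3 import *
d,o,W=setup(-80)
manip.move_pose(W(.097,.0075,.15),o);print(manip.state()["clock"])
for n in("side","wrist"):
    st=manip.state();c=cams.capture(n);cv2.imwrite(f"pics/{n}4.png",c["image"]);pickle.dump((st,c),open(f"{n}4.pkl","wb"))
    X=cloud(wcam(st,c) if n=="wrist" else c);e=X-PIV;r=np.hypot(e[...,0],e[...,1])
    for lo,hi in((-.007,.006),(.008,.022),(.03,.08)):
        k=(e[...,2]>lo)&(e[...,2]<hi)&(r<.085);g=e[k]
        if len(g)>3: l=cv2.fitLine(g[:,:2].astype(np.float32),cv2.DIST_HUBER,0,.01,.01).ravel();print(n,lo,len(g),g.mean(0),r[k].max(),np.degrees(np.arctan2(l[1],l[0])),l[2:])
a=cv2.imread("pics/side4.png");b=cv2.imread("pics/wrist4.png")
cv2.imwrite("pics/both4.png",np.hstack([cv2.resize(a[60:260,200:380],(400,444)),cv2.resize(b,(400,300))if 0 else np.vstack([cv2.resize(b,(400,300)),np.zeros((144,400,3),np.uint8)])]))
```

```text
19.4583
side -0.007 87 [ 0.0112 -0.0319  0.002 ] 0.0712971672659419 -68.07752 [ 0.014  -0.0388]
side 0.008 28 [ 0.0109 -0.0301  0.0145] 0.07168934819262462 -67.68377 [ 0.0121 -0.0321]
side 0.03 62 [-0.0026 -0.0004  0.0526] 0.007999939035137365 -77.9976 [-0.0028 -0.0006]
```

View pics/both4.png

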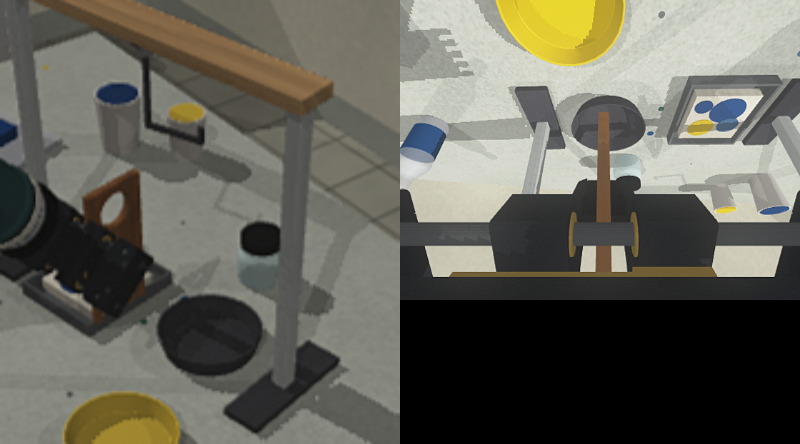

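The side crop shows the hook's tip over the pan, with the arm running from crop (147,125) to (203,140), which measures about -69°. The spreader is held upright with its hole at about (113,207). I'll check the hole against its predicted pixel, then thread it.

```bash
cat > go4.py <<'E'
from go3 import *
_,o80,_=setup(-80);d,_,_=setup(-69);_,o74,_=setup(-74)
st,c=pickle.load(open("side4.pkl","rb"));Rm=R.from_rotvec(st["tcp_rot"]).as_matrix();He=st["tool_pos"]+Rm@he["h"];n=Rm@he["n"]
X=cloud(c);k=(abs((X-He)@n)<.012)&(X[...,2]>.2)&(X[...,2]<.34)&(np.linalg.norm(X-He,axis=-1)<.06)
cs,hi=cv2.findContours(k.astype(np.uint8),cv2.RETR_CCOMP,cv2.CHAIN_APPROX_NONE)
h=[q for q,z in zip(cs,hi[0]) if z[3]>=0 and len(q)>8]
if h:
    q=max(h,key=cv2.contourArea);N=He-.0*n;O,r=rays(c,q[:,0]);Q=O+r*(((N-O)@n)/(r@n))[:,None];print("hole offset mm",1e3*((Q.max(0)+Q.min(0))/2-He),"size",1e3*np.ptp(Q,axis=0))
top=X[k][:,2];print("top edge z",np.percentile(top,99),"expected",He[2]+.03)
P=PIV+[-.001,.001,0]
def W(rho,dz,back,o):
    Rm=R.from_rotvec(o).as_matrix();f=Rm[:,2]*[1,1,0];f/=np.linalg.norm(f);return P+rho*d+[0,0,dz]-back*f-Rm@he["h"]
ws=[(W(.095,.0075,b,o80),o80) for b in(.15,0)]+[(W(.08,.0075,0,o80),o80),(W(.045,.0075,0,o74),o74),(W(.045,-.0145,0,o74),o74)]
E
python3 - <<'E'
from go4 import *
print([ik(*w) is not None for w in ws])
if all(ik(*w) is not None for w in ws):
    for i,(w,o) in enumerate(ws[:4]):
        manip.move_linear(w,.12 if i<2 else .05,rot=o);s=manip.state();print(i,s["contact_force"],s["moment"],s["clock"])
        if np.linalg.norm(s["contact_force"])>12: print("stop");break
    c=cams.capture("side");cv2.imwrite("pics/side5.png",cv2.resize(c["image"][60:260,200:380],None,fx=3,fy=3,interpolation=2));pickle.dump((manip.state(),c),open("side5.pkl","wb"))
E
```

```text
hole offset mm [2.4439 0.4293 1.2481] size [36.5152  6.4208 35.2104]
top edge z 0.32043286675453764 expected 0.3185346984387075
[True, True, True, True, True]
0 [ 0.7409 -0.3059 -0.3359] [-0.0102  0.3453 -0.011 ] 19.8583
1 [ 0.2302 -0.412  -1.4468] [-0.0556  0.4718  0.0252] 21.2583
2 [-0.2683  0.8241 -1.1422] [-0.0658  0.4013 -0.0249] 21.7083
3 [ 0.6001 -0.0744 -0.1426] [-0.0581  0.3517 -0.0147] 22.5417
```

View pics/side5.png

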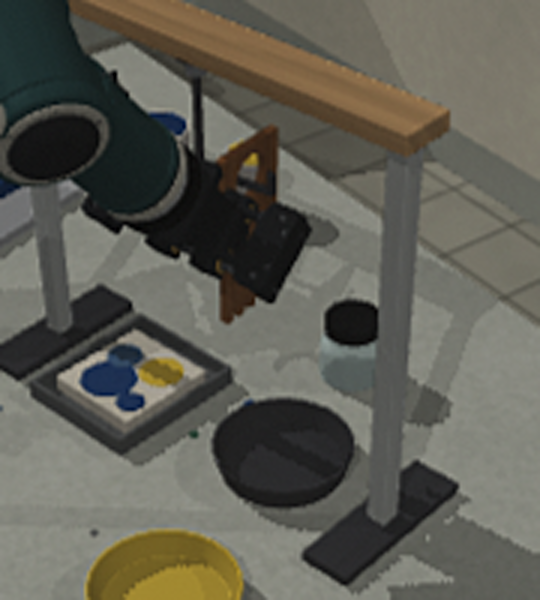

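The forces are near zero. The tip appears at crop (272,180), on the camera side of the spreader, and the arm's line passes through the lower part of the hole (245,168). I'll lower, release and back out.

Run:
```python
from go4 import *
w,o=ws[4];manip.move_linear(w,.04,rot=o);s=manip.state();print(s["contact_force"],s["moment"])
for i in range(5):
    if s["contact_force"][2]>2.5: break
    w=w-[0,0,.0015];manip.move_linear(w,.03);s=manip.state();print(i,s["contact_force"])
print(s["clock"])
c=cams.capture("side");a=c["image"][80:160,250:310]
cv2.imwrite("pics/side6.png",cv2.resize(a,None,fx=7,fy=7,interpolation=2))
```

```text
hole offset mm [2.4439 0.4293 1.2481] size [36.5152  6.4208 35.2104]
top edge z 0.32043286675453764 expected 0.3185346984387075
[ 0.0023 -0.3272 -0.0202] [-0.0975  0.419  -0.0332]
0 [-2.0727 -0.0058  3.6416]
23.5417
```

View pics/side6.png

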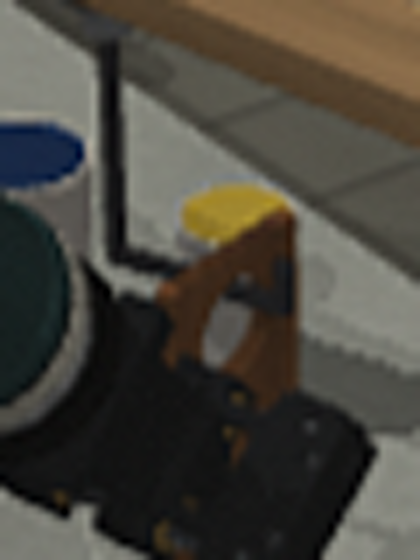

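The arm passes through the hole: it emerges at crop (230,285) and the tip stands in front at (285,270). The hole's top edge rests on it, with about 3.6 N up. I'll release gently and withdraw.

Run:
```python
from go4 import *
manip.set_gripper(.016,5);manip.dwell(.3);manip.set_gripper(.045)
s=manip.state();p=s["tool_pos"];Rm=R.from_rotvec(s["tcp_rot"]).as_matrix();f=Rm[:,2]*[1,1,0];f/=np.linalg.norm(f)
manip.move_linear(p-.06*f,.06)
try: manip.move_linear(p-.13*f-[0,0,.0],.15)
except manip.IKError: 
    print("ik short");q=p-.06*f-.1*Rm[:,2]; manip.move_linear(q,.15)
try: manip.move_pose(np.array([.38,.22,.3]),tool(.4,np.radians(20)))
except manip.IKError: print("no pose")
manip.dwell(1.0);print(manip.state()["clock"],manip.state()["contact_force"])
c=cams.capture("side");X=cloud(c);e=X-PIV
k=(np.hypot(e[...,0],e[...,1])<.12)&(X[...,2]>.12)&(X[...,2]<.37);hsv=cv2.cvtColor(c["image"],cv2.COLOR_BGR2HSV)
wd=k&(hsv[...,1]>110);g=X[wd];print(len(g),"z range",np.percentile(g[:,2],[1,99]),"mean",g.mean(0)-PIV)
hk=k&(hsv[...,1]<90)&(abs(e[...,2])<.022);q=e[hk];r=np.hypot(*q[:,:2].T);t=q[r>.055];print("tip",len(t),t.mean(0),"tip-pan",PIV[:2]+t.mean(0)[:2]-PAN)
cv2.imwrite("pics/side7.png",cv2.resize(c["image"][60:260,200:380],None,fx=3,fy=3,interpolation=2))
```

```text
hole offset mm [2.4439 0.4293 1.2481] size [36.5152  6.4208 35.2104]
top edge z 0.32043286675453764 expected 0.3185346984387075
28.5083 [ 0.8816 -0.333   0.5001]
896 z range [0.1373 0.2966] mean [ 0.0141 -0.0449 -0.0629]
tip 35 [ 0.0239 -0.0621  0.0069] tip-pan [0.0031 0.0262]
```

View pics/side7.png

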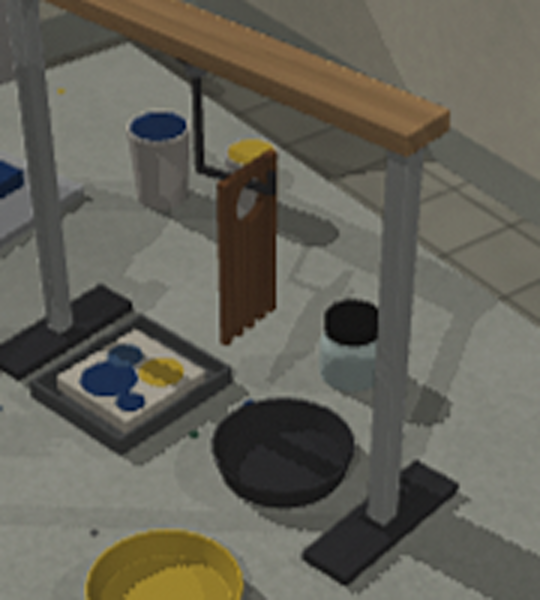

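The spreader hangs upright on the hook at crop (247,245), with its edges at z = 0.137 to 0.297 as expected. The tip is about 25 mm from the pan's centre, and the robot is clear.

Run:
```python
from cell import manip,order
manip.dwell(2.0);print(order.close_job())
```

```text
the job is handed in; nothing more can be done
None
```

I handed the job in: the hook points over the dark drip pan, with its tip about 25 mm from the pan's centre, and the wooden spreader hangs upright on it by its hole with the robot clear; no verdict came back.

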